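# Slide the loaded board carrier under the height-gauge bar

### The arm

A 6-joint arm with a two-finger parallel gripper is mounted at the origin on the work surface. World frame = base frame: x ahead of the robot, y to its left, z up, the work surface at z = 0. Lengths are in m, angles in rad, forces in N, time in s.
With the tool pointing down it reaches from about 0.15 to 0.775 m from the base axis. Payload 6.1 kg.
Tool frame: the origin (TCP) lies on the front face of the gripper's body, between the roots of the fingers; the fingertips stand 73 mm ahead of it and the grasp point (between the pads) lies 54 mm ahead of it; x points along the fingers, y is the direction in which the jaws open and shut, and the axes are right-handed (so a half turn about x gives the same grasp; the last joint's range is limited). The gripper opens to 85 mm and grips with 20 to 120 N. Pads are 22 mm wide; open, the fingers measure 114 mm over their backs; the gripper's body (76 mm by 85 mm) begins 54 mm behind the grasp point. The pads swing forward as they close: fully open they stand 13 mm farther back than shut.
Start: joints at [0, 0.126, -0.04, 1.405, 0, 1.571], TCP at [0.525, -0, 0.304] pointing down, gripper open.
Joint ranges: [-2.72, 2.72], [-0.95, 1.95], [-1.27, 1.35], [-1.78, 2.02], [-1.46, 1.47], [-3.14, 3.14]. Speed limits (rad/s): [2.39, 2.39, 3.01, 3.14, 3.14, 3.14].

### API

Orientations are given as a rotation vector (axis times angle).
In Python, from bench import manip, cams, close_job gives the robot as it stands.
- The arm moves only by the tool jog_arm, never from a script. Its argument "increments" is text: rows parted by semicolons, each of 4 numbers parted by spaces: the shift along the tool's x, y, z in mm, then the turn about the tool's x in rad. A call has 1 to 20 rows; each row shifts and turns the pose as measured when the row begins, along the tool's axes as they then stand; what a row does not reach is not made up. A row lasts 1/12 s, in which the tool goes at most 41.7 mm and 7.16 degrees, less where a joint would pass 70% of its speed; a pose out of reach is approached as far as the arm can. A call is refused whole if a number of a shift passes 41.7 or a number of a turn 0.125, either way. A call with a gripper value outside its range is refused whole. "claw" is the finger opening in mm, from 0 to 85.4, set as the call begins (left out, the last holds). The fingers move at their own pace and stop on an object; "newtons" is the grip in N (left out, the last holds). Time passes only in rows, so rows that do not move let the fingers close. It gives the time, the measured TCP pose, the force and the opening at its end, in the units of the state.
- manip.get_obs(): the state, without advancing time (a new reading comes with each control period).
- cams.camera(name): name is "scene" or "side" or "wrist"; returns (picture, depth): 480x640x3 uint8, red, green, blue; 480x640 float32, m along the optical axis (not along the pixel's ray), 0 where there is no reading.
- cams.camera_model(name): a dict with "K" (3x3 intrinsics, pixels), "R" (3x3) and "t" (3): a world point X has camera coordinates R X + t; the wrist camera has in their place "mount" (4x4, takes a point from camera to tool coordinates, whose origin is the TCP and whose axes are the tool frame's). Camera axes: x right, y down, z forward; pixel columns grow to the right and rows downward; lengths in m; the calibration is good to about 2 mm. A picture is of the moment at which its call begins: read the wrist's pose just before it. camera_model takes no time and is no camera call.
- close_job(): hands the job in, once; it reports no verdict.
The state is a dict: "clock": time; "joint_positions": joint angles; "qvel": joint speeds; "joint_torque": joint torques, N m; "tool_pos": TCP position; "eef_rot": TCP orientation; "force": force on the tool from outside, world axes, zero at the start; "torque": the same for the moment, N m; "grip_width": finger opening in m.
Only numpy, scipy, OpenCV 4.12 (cv2) and the standard library are available. Lean on these libraries where they do the work, as an engineer would, in place of code of your own. Each camera call takes 0.05 s, during which the arm holds its last target. There are 200 camera calls.

### The job

Check the motor-drive board for component height: with the fingertips, push its carrier by the rim into line with the lane of the height gauge, then slide it flat under the low gauge bar until it sits square against both stop pins, and take the hand away. Only push it: do not lift or tip it, keep off the board and its components and off the gauge bar, and leave everything else where it is.

Things in the scene. Friction and masses are not known exactly. Their poses are not given: they have to be found in the camera images.
- gauge: Component height gauge, bolted down: aluminium plate 340 (x) x 280 (y) x 10 mm, on whose top the carrier slides. Origin: centre of the plate's underside; z up; x is the feed direction (away from the robot, turned up to 16 degrees), y across the lane, whose middle is y = 0. The infeed half (x < -15 mm) is open. All mm below are in this frame, heights above the plate's top.
- lane_mouth (a point): On the plate's top at x = 25, y = 0, where the lane between two steel guide rails becomes straight: 106 mm wide (inner faces y = +-53), rails 9 mm wide, 8 mm high, running to x = 150. Before it the rails flare to about 138 mm at x = -13.
- gauge_bar: Steel gauge bar across the lane, 20 (x) x 136 (y) x 16 mm; origin at the centre of its underside, at x = 75, 31 mm above the plate's top (41 mm above the bench). It rests between two posts 26 x 20 mm at x = 75, y = +-78, with thumb nuts and studs reaching 73 mm above the bench.
- stop (a point): On the plate's top, midway between the near faces of the two round stop pins (12 mm diameter, 16 mm high, at y = +-30): x = 130, y = 0. A carrier against both pins has its leading edge here, its origin at x = 85 and its trailing edge at x = 40, 25 mm short of the bar.
- carrier: Loaded board carrier: loose dark tray 90 (x) x 96 (y) mm, rim 14 mm high, 6 mm thick, 0.25 to 0.5 kg with its board; starts on the infeed half, up to 65 mm left or right of the lane's middle, turned up to 20 degrees. Origin: centre of its underside; z up; x its leading direction. Its tallest component is 28 mm above its underside: 3 mm headroom under the bar.
- board: Green circuit board 74 x 80 mm fixed in the carrier, its underside 7.5 mm above the carrier's; origin at the centre of its underside, axes as the carrier's. Terminal block, two capacitors, choke and heat sink stand on its leading part (x > -6); the trailing part has only flat parts, below the rim.
- spare_carrier: Bystander: an empty carrier of the same size, no board, on the bench at the left. Origin: centre of its underside.
- setting_block: Bystander: steel setting block 14 x 24 x 31 mm high standing on the gauge plate outside the lane, right of the stop pins. Origin: centre of its underside.
- screw_tray: Bystander: small grey tray of screws 60 x 40 x 14 mm on the gauge plate outside the lane, left of the stop pins. Origin: centre of its underside.
- motor: Bystander: steel motor can, 72 mm diameter, 83 mm high, upright on the bench just right of the gauge plate. Origin: centre of its underside.
- wrench: Bystander: steel wrench 150 mm long lying along x on the bench just left of the gauge plate. Origin: centre of its underside.
- screwdriver: Bystander: screwdriver 170 mm long lying along x on the bench, right. Origin: centre of its underside.
- bottle: Bystander: light blue dispensing bottle, 68 mm diameter, 190 mm high, on the bench, left. Origin: centre of its underside.
- calipers: Bystander: digital calipers 225 mm long lying along x on the bench, right. Origin: near the centre of its underside.
There are look-alikes about, which are no part of the job. What is shaped like the carrier but orange is not meant.

How it is judged:
By the outcome, as a careful person would: the job done as asked, in the order asked, and still so for the second after the job is handed in, with the robot touching nothing.
It also fails if it takes over 64 s, if anything falls off the work surface, if the arm or the gripper's body presses on something with over 40 N, if the wrist force passes 120 N, or if a joint passes its speed limit or range.

## Working session

There is one attempt and no reset: what is moved stays moved. The work goes in short steps, Python scripts to look and compute and a tool call to move; the robot and the scene stay as the last step left them, time stands still between calls to the robot, and variables do not carry over. Pictures are saved under pics/ and viewed, about 8 in all and at most 12, crops included, and the job is handed in when it is done.

Besides the shell and the picture viewer there is one more tool, called after "Request:" by a JSON object that holds its "op" and its "data". jog_arm: Moves the arm, as the interface text tells. Its arguments: {"type":"object","properties":{"increments":{"type":"string"},"claw":{"type":"number"},"newtons":{"type":"number"}},"required":["increments"]}

```bash
mkdir -p pics; cat > h.py <<'E'
import numpy as np, cv2
from bench import manip, cams
def grab(n,save=None):
    im,d=cams.camera(n); im=im[:,:,::-1].copy()
    if save: cv2.imwrite('pics/'+save,im)
    return im,d
def world(n,px,d=None,z=None):
    m=cams.camera_model(n);px=np.atleast_2d(np.asarray(px,float))
    r=np.c_[px,np.ones(len(px))]@np.linalg.inv(m['K']).T
    R=np.array(m['R']);t=np.array(m['t'])
    if z is None: return (r*np.asarray(d).reshape(-1,1)-t)@R
    c=-R.T@t; w=r@R; return c+w*((z-c[2])/w[:,2:3])
E
python3 - <<'E'
from h import *
o=manip.get_obs();print(o)
np.set_printoptions(precision=3,suppress=True)
for n in('scene','side','wrist'):
    im,d=grab(n,n+'0.png');m=cams.camera_model(n);print(n,m)
    np.savez(n+'0.npz',im=im,d=d)
E
```

```text
{'clock': 0.0, 'joint_positions': array([-2.63310118e-06,  1.26364741e-01, -4.06186923e-02,  1.40539920e+00,
        8.91627778e-06,  1.57079596e+00]), 'qvel': array([-0.00150336,  0.00049715, -0.0009935 ,  0.00035691,  0.00102589,
       -0.00077627]), 'joint_torque': array([-1.88969068e-03, -4.35916471e+01,  3.52923596e+01,  1.73015334e-02,
       -7.00984879e-05, -2.14169546e-05]), 'tool_pos': array([5.24701331e-01, 6.05846624e-07, 3.03131494e-01]), 'eef_rot': array([ 1.2084574 ,  1.21037314, -1.2103651 ]), 'force': array([ 1.16501471,  0.35364445, -0.26002548]), 'torque': array([ 0.00318269,  0.01584088, -0.01389318]), 'grip_width': 0.08555427489625936}
scene {'K': array([[528.413,   0.   , 324.244],
       [  0.   , 528.413, 242.818],
       [  0.   ,   0.   ,   1.   ]]), 'R': array([[-0.074,  0.997,  0.017],
       [ 0.835,  0.071, -0.545],
       [-0.545, -0.026, -0.838]]), 't': array([ 0.057, -0.419,  1.749])}
side {'K': array([[451.171,   0.   , 322.46 ],
       [  0.   , 451.171, 240.294],
       [  0.   ,   0.   ,   1.   ]]), 'R': array([[ 0.931, -0.366, -0.009],
       [-0.253, -0.627, -0.737],
       [ 0.264,  0.688, -0.676]]), 't': array([-0.495,  0.153,  0.867])}
wrist {'K': array([[401.736,   0.   , 325.114],
       [  0.   , 401.736, 242.058],
       [  0.   ,   0.   ,   1.   ]]), 'mount': array([[ 0.   , -0.268,  0.964, -0.071],
       [ 1.   ,  0.   , -0.   ,  0.001],
       [-0.   ,  0.964,  0.268, -0.067],
       [ 0.   ,  0.   ,  0.   ,  1.   ]])}
```

View pics/scene0.png

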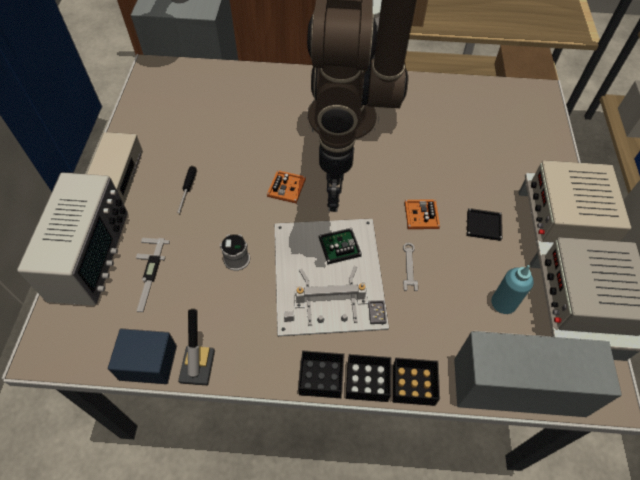

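View pics/side0.png

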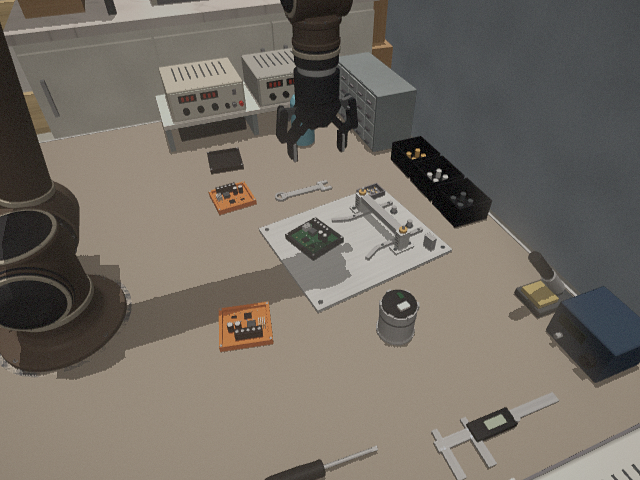

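View pics/wrist0.png

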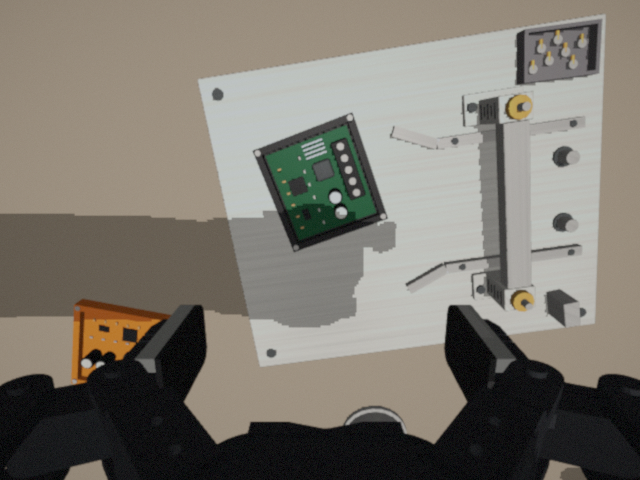

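```bash
python3 - <<'E'
from h import *
np.set_printoptions(precision=4,suppress=True)
f=np.load('scene0.npz');im,d=f['im'],f['d']
v,u=np.mgrid[0:480,0:640];P=world('scene',np.c_[u.ravel(),v.ravel()],d.ravel()).reshape(480,640,3)
np.save('P.npy',P)
print('table',P[300,230],P[240,300])
hsv=cv2.cvtColor(im,cv2.COLOR_BGR2HSV)
print(hsv[240,300],hsv[240,320],hsv[250,260],hsv[300,430])
m=((hsv[...,1]<25)&(hsv[...,2]>90)).astype(np.uint8);m[:215]=0;m[340:]=0;m[:,:268]=0;m[:,392:]=0
m=cv2.morphologyEx(m,cv2.MORPH_OPEN,np.ones((3,3)))
c=max(cv2.findContours(m,0,2)[0],key=cv2.contourArea);h=cv2.convexHull(c)
W=world('scene',h[:,0]+0.,z=.01)[:,:2]
r=cv2.minAreaRect((W*1000).astype(np.float32));print('plate',r)
e=cv2.imread('pics/scene0.png')[205:345,255:405];cv2.imwrite('pics/c1.png',cv2.resize(e,None,fx=5,fy=4.2857*1,interpolation=cv2.INTER_CUBIC))
cv2.imwrite('pics/m.png',m*255)
E
```

```text
table [ 0.7004 -0.2514 -0.0001] [ 0.5082 -0.0874  0.0139]
[ 18  24 108] [30 22 23] [ 17  62 144] [ 16  63 146]
plate ((617.6118774414062, 5.15802001953125), (315.66552734375, 242.21632385253906), 6.5591864585876465)
```

View pics/c1.png

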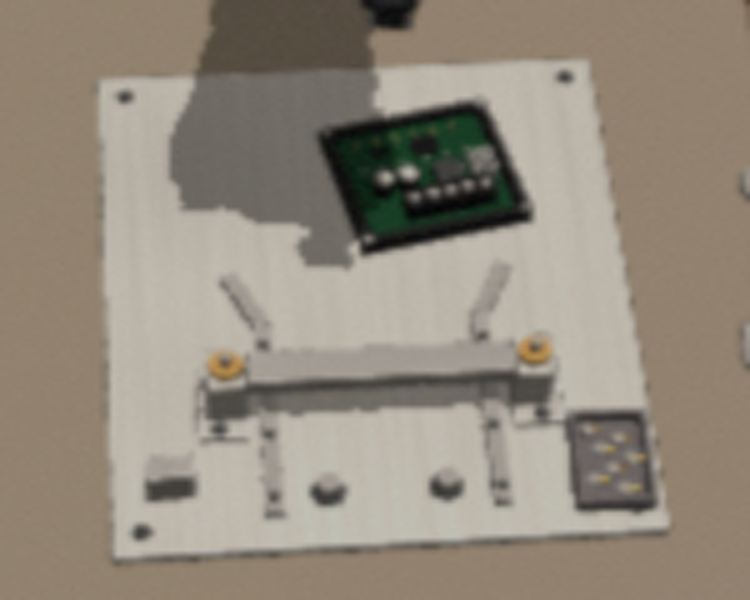

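```bash
cat >> h.py <<'E'
from scipy.spatial.transform import Rotation as Ro
def wworld(o,px,z):
    m=cams.camera_model('wrist');M=np.array(m['mount'])
    px=np.atleast_2d(np.asarray(px,float))
    R=Ro.from_rotvec(o['eef_rot']).as_matrix()
    c=R@M[:3,3]+o['tool_pos']
    r=(np.c_[px,np.ones(len(px))]@np.linalg.inv(m['K']).T)@(R@M[:3,:3]).T
    return c+r*((z-c[2])/r[:,2:3])
E
cat > m0.py <<'E'
from h import *
np.set_printoptions(precision=1,suppress=True)
o=manip.get_obs()
Rm=Ro.from_rotvec(o['eef_rot']).as_matrix();print(Rm)
W=wworld(o,[(199,80),(605,15),(595,324),(261,366)],.01)[:,:2]*1000
print('corners',W,[np.linalg.norm(W[i]-W[i-1]) for i in range(4)],W.mean(0))
print('scene corners',world('scene',[(275,223.5),(372.5,219),(388.5,328),(277.5,335.5)],z=.01)[:,:2]*1000)
print('rim screws',wworld(o,[(258,153),(350,117),(383,216),(295,247)],.024)[:,:2]*1000)
print('pins tops',wworld(o,[(572,156),(571,223)],.026)[:,:2]*1000)
im=np.load('wrist0.npz')['im'];hsv=cv2.cvtColor(im,cv2.COLOR_BGR2HSV)
pl=cv2.inRange(hsv,(0,0,60),(179,30,255));
dark=((im.max(2)<75)|(hsv[...,1]>120)).astype(np.uint8);dark[:,:240]=0;dark[:,400:]=0;dark[:100]=0;dark[262:]=0
n,l,st,_=cv2.connectedComponentsWithStats(cv2.morphologyEx(dark,cv2.MORPH_OPEN,np.ones((3,3))))
k=1+st[1:,4].argmax();ys,xs=np.where(l==k)
r=cv2.minAreaRect((wworld(o,np.c_[xs,ys],.024)[:,:2]*1000).astype(np.float32));print('carrier',r,st[k])
print(cv2.boxPoints(r))
E
python3 m0.py
```

```text
[[-0.  1. -0.]
 [-0. -0. -1.]
 [-1. -0.  0.]]
corners [[ 418.6  108.3]
 [ 752.7  157.6]
 [ 794.1 -118.5]
 [ 459.4 -166.3]] [np.float64(277.6919772453313), np.float64(337.6599093870589), np.float64(279.1772846412052), np.float64(338.16862191211555)] [606.2  -4.7]
scene corners [[ 456.  -163.8]
 [ 416.6  111.5]
 [ 750.2  159.8]
 [ 792.8 -115.3]]
rim screws [[468.2  48.7]
 [546.1  78. ]
 [576.8  -6. ]
 [498.  -34.7]]
pins tops [[734.7  46.4]
 [743.4 -11.8]]
carrier ((521.9138793945312, 21.039073944091797), (88.77301788330078, 94.74052429199219), 20.211795806884766) [ 258  121  126  128 6976]
[[463.9  50.2]
 [496.6 -38.7]
 [579.9  -8.1]
 [547.2  80.8]]
```

Request:
{"op": "jog_arm", "data": {"increments": "0 0 0 -0.073; 0 0 0 -0.073; 20 0 -20 0; 25 0 -25 0; 25 0 -25 0; 25 0 -20 0; 25 0 -10 0; 20 0 0 0; 0 0 0 0; 0 0 0 0", "claw": 50}}

```text
clock: 0.98
tool_pos: [0.5081, 0.1021, 0.1565]
eef_rot: [1.095, 1.278, -1.099]
force: [0.2, -0.2, 0.8]
grip_width: 0.0504
```

```bash
cat > g.py <<'E'
from h import *
np.set_printoptions(precision=1,suppress=True)
G0=np.array([605,-3.2]);A=np.deg2rad(8.35)
def g(xy):
    d=np.atleast_2d(xy)-G0;c,s=np.cos(A),np.sin(A)
    return np.c_[d@[c,s],d@[-s,c]]
def show():
    o=manip.get_obs();R=Ro.from_rotvec(o['eef_rot']).as_matrix()
    print('t',round(o['clock'],2),'tcp gauge',g(o['tool_pos'][:2]*1000)[0],'z',round(o['tool_pos'][2]*1000,1),'down',R[:,0].round(3),'toolz dir in gauge deg',round(np.rad2deg(np.arctan2(R[1,2],R[0,2])-A),2),'f',o['force'],'w',round(o['grip_width']*1000,1),'j6',o['joint_positions'][5])
    return o
E
python3 - <<'E'
from g import *
o=show()
im,d=grab('side','side1.png');iw,_=grab('wrist','wrist1.png')
v,u=np.mgrid[0:480,0:640];P=world('side',np.c_[u.ravel(),v.ravel()],d.ravel())*1000
t=o['tool_pos']*1000
rel=P-t;R=Ro.from_rotvec(o['eef_rot']).as_matrix();L=rel@R
k=(d.ravel()>0)&(np.abs(L[:,1])<75)&(np.abs(L[:,2])<45)&(L[:,0]>-30)&(L[:,0]<110)&(im.reshape(-1,3).max(1)<70)
Q=L[k];
for a in range(-20,110,10):
    q=Q[(Q[:,0]>=a)&(Q[:,0]<a+10)]
    if len(q): print(a,len(q),q[:,1:].min(0),q[:,1:].max(0))
print('tip x',np.sort(Q[:,0])[-15:])
E
```

```text
t 0.98 tcp gauge [-80.5 118.3] z 156.5 down [-0. -0. -1.] toolz dir in gauge deg -89.66 f [ 0.2 -0.2  0.8] w 50.4 j6 1.6178708606220358
-20 152 [-66.3  -7.7] [63.6 18. ]
-10 182 [-64.1 -18.8] [60.7 20.2]
0 139 [-61.6 -16.3] [60.7 17.5]
10 170 [-59.5 -14.4] [56.5 13.5]
20 71 [-52.3 -10.3] [55.6 14. ]
30 48 [-39.8 -10.1] [36.5 10.2]
40 42 [-39.4 -10.4] [37.8  9. ]
50 41 [-39.5 -12.6] [37.1 11.9]
60 21 [-36.5 -10.1] [36.3 11.6]
70 1 [25.5  0.8] [25.5  0.8]
tip x [61.8 61.9 62.4 62.4 62.4 63.4 63.7 64.3 65.1 65.2 66.8 67.  67.1 68.3
 70.1]
```

View pics/wrist1.png

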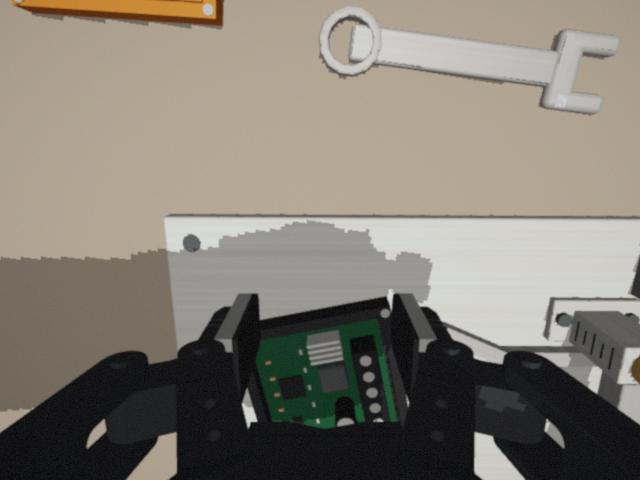

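Request:
{"op": "jog_arm", "data": {"increments": "25 0 0 0; 25 0 0 0; 14 0 0 0; 7 0 0 0; 0 0 5 0; 0 0 6 0; 0 0 6 0; 0 0 6 0; 0 0 6 0; 0 0 6 0; 0 0 6 0; 0 0 0 0"}}

```text
clock: 2.08
tool_pos: [0.5261, 0.0548, 0.1006]
eef_rot: [1.114, 1.256, -1.084]
force: [1.3, -0.3, -0.6]
grip_width: 0.0499
```

```bash
python3 - <<'E'
from g import *
show()
grab('scene','s2.png')
e=cv2.imread('pics/s2.png')[205:345,255:405];cv2.imwrite('pics/s2c.png',cv2.resize(e,None,fx=4,fy=4,interpolation=cv2.INTER_CUBIC))
E
```

```text
t 2.08 tcp gauge [-69.6  68.8] z 100.6 down [ 0.  0. -1.] toolz dir in gauge deg -90.06 f [ 1.3 -0.3 -0.6] w 49.9 j6 1.5299680060338499
```

View pics/s2c.png

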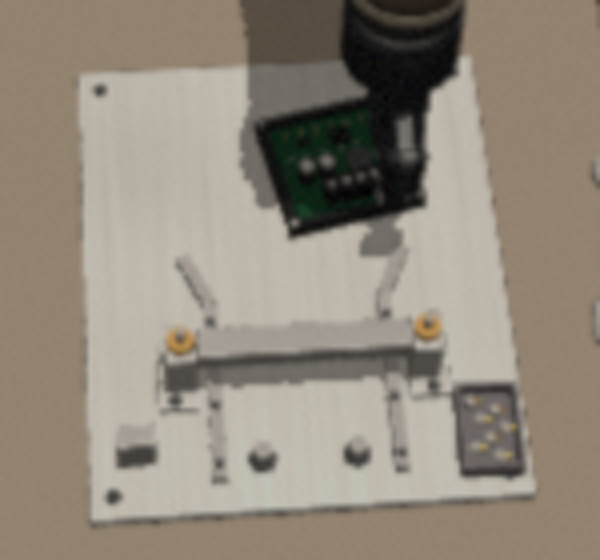

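Request:
{"op": "jog_arm", "data": {"increments": "-10 0 0 0; 0 0 -10 0; 0 0 -10 0; 0 0 -10 0; 0 0 -10 0; 0 0 -10 0; 0 0 0 0"}}

```text
clock: 2.72
tool_pos: [0.5175, 0.1111, 0.1118]
eef_rot: [1.115, 1.258, -1.082]
force: [-0.3, -0.3, -0.1]
grip_width: 0.0501
```

```bash
python3 -c "
from g import *
show()"
```

```text
t 2.72 tcp gauge [-70.  125.8] z 111.8 down [ 0.  0. -1.] toolz dir in gauge deg -89.99 f [-0.3 -0.3 -0.1] w 50.1 j6 1.6368948086098
```

Request:
{"op": "jog_arm", "data": {"increments": "0 -5 0 0; 0 -4 0 0; 7 0 0 0; 7 0 0 0; 7 0 0 0; 5 0 0 0; 0 0 0 0; 0 0 0 0"}}

```text
clock: 3.38
tool_pos: [0.5069, 0.11, 0.0812]
eef_rot: [1.112, 1.26, -1.083]
force: [0.2, -0.5, -1.2]
grip_width: 0.0501
```

```bash
python3 -c "
from g import *
show()"
```

```text
t 3.38 tcp gauge [-80.6 126.2] z 81.2 down [ 0.  0. -1.] toolz dir in gauge deg -89.92 f [ 0.2 -0.5 -1.2] w 50.1 j6 1.6381466476270468
```

Request:
{"op": "jog_arm", "data": {"increments": "-3 0 0 0; 0 0 5 0; 0 0 6 0; 0 0 6 0; 0 0 6 0; 0 0 6 0; 0 0 6 0; 0 0 5 0; 0 0 5 0; 0 0 0 0"}}

```text
clock: 4.22
tool_pos: [0.5154, 0.0606, 0.0856]
eef_rot: [1.115, 1.259, -1.081]
force: [-0.4, 0.9, 0.4]
grip_width: 0.05
```

```bash
python3 -c "
from g import *
show()"
```

```text
t 4.22 tcp gauge [-79.3  76.2] z 85.6 down [ 0.  0. -1.] toolz dir in gauge deg -89.96 f [-0.4  0.9  0.4] w 50.0 j6 1.5403932150074402
```

Good. Continue to a TCP lateral of about 59, then measure.

Request:
{"op": "jog_arm", "data": {"increments": "0 0 4 0; 0 0 4 0; 0 0 4 0; 0 0 3 0; 0 0 0 0; 0 0 0 0"}}

```text
clock: 4.72
tool_pos: [0.5175, 0.0446, 0.0856]
eef_rot: [1.116, 1.261, -1.081]
force: [-0.3, 3.1, -0.5]
grip_width: 0.0505
```

```bash
cat > car.py <<'E'
from g import *
def carrier(n='scene',save=None,o=None):
    o=manip.get_obs();im,d=grab(n,save)
    hsv=cv2.cvtColor(im,cv2.COLOR_BGR2HSV)
    gr=cv2.inRange(hsv,(55,110,25),(90,255,255))
    if n=='scene': gr[:200]=0;gr[345:]=0;gr[:,:260]=0;gr[:,395:]=0
    gr=cv2.morphologyEx(gr,cv2.MORPH_OPEN,np.ones((2,2)))
    ys,xs=np.where(gr>0);px=np.c_[xs,ys]
    W=(wworld(o,px,.019) if n=='wrist' else world(n,px,z=.019))[:,:2]*1000
    r=cv2.minAreaRect(g(W).astype(np.float32));print(n,'board in gauge',r,len(px),'ext',g(W).min(0),g(W).max(0))
    return im
E
python3 - <<'E'
from car import *
show()
carrier('scene','s3.png');carrier('wrist','w3.png')
e=cv2.imread('pics/s3.png')[205:345,255:405]
a=cv2.resize(e,(400,373),interpolation=cv2.INTER_CUBIC);b=cv2.resize(cv2.imread('pics/w3.png'),(400,300))
c=np.zeros((373,800,3),np.uint8);c[:,:400]=a;c[:300,400:]=b;cv2.imwrite('pics/c3.png',c)
E
```

```text
t 4.72 tcp gauge [-79.6  60. ] z 85.6 down [ 0.  0. -1.] toolz dir in gauge deg -89.96 f [-0.3  3.1 -0.5] w 50.5 j6 1.5082655947609287
scene board in gauge ((-88.09796142578125, 4.200351715087891), (79.22699737548828, 71.20624542236328), 89.6833267211914) 252 ext [-123.7  -35.5] [-52.3  43.7]
wrist board in gauge ((-79.70935821533203, 24.83518409729004), (59.7974739074707, 27.530460357666016), 0.08665120601654053) 3933 ext [-109.6   11.1] [-49.8  38.6]
```

View pics/c3.png

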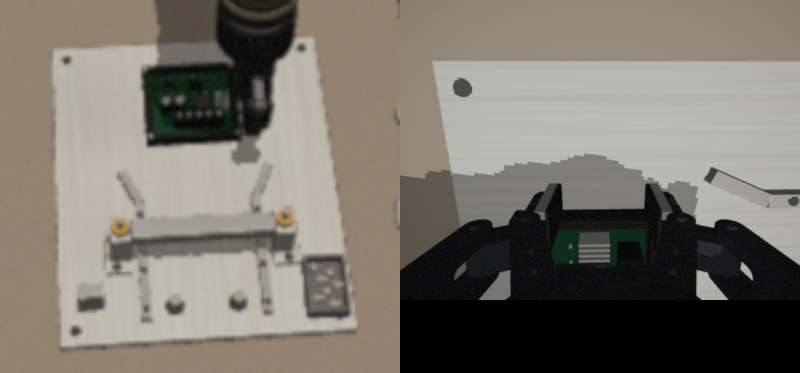

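Request:
{"op": "jog_arm", "data": {"increments": "0 0 2 0; 0 0 0 0; 0 0 -4 0; 0 0 -6 0; 0 0 -8 0; 0 0 -4 0; -10 0 0 0; -20 0 0 0; -25 0 0 0; -25 0 0 0; -10 -5 5 -0.06; 0 -15 15 -0.12; 0 -15 15 -0.12; 0 -10 10 -0.12; 0 0 0 -0.12; 0 0 0 -0.12; 0 0 0 -0.12; 0 0 0 -0.12; 0 0 0 -0.12; 0 0 0 0"}}

```text
clock: 6.48
tool_pos: [0.4803, 0.0101, 0.1903]
eef_rot: [0.283, 1.522, -0.274]
force: [0.2, 0.5, 0.1]
grip_width: 0.0503
```

```bash
python3 - <<'E'
from car import *
show();carrier()
E
```

```text
t 6.48 tcp gauge [-121.4   31.2] z 190.3 down [ 0.  0. -1.] toolz dir in gauge deg -28.77 f [0.2 0.5 0.1] w 50.3 j6 0.37729188178863743
scene board in gauge ((-87.70301055908203, 2.091564178466797), (78.93104553222656, 72.21642303466797), 88.93053436279297) 263 ext [-123.9  -37.5] [-51.6  42. ]
```

Request:
{"op": "jog_arm", "data": {"increments": "0 0 0 -0.12; 0 0 0 -0.12; 0 0 0 -0.12; 0 0 0 -0.12; 0 0 0 -0.02; 0 -8 -8 0; 0 -8 -10 0; 0 -8 -10 0; 0 -4 -6 0; 0 0 0 0; 0 0 0 0"}}

```text
clock: 7.45
tool_pos: [0.4463, -0.0254, 0.1921]
eef_rot: [-0.101, 1.535, 0.096]
force: [-0.1, -0.5, 0.1]
grip_width: 0.05
```

```bash
python3 - <<'E'
from car import *
show();carrier();im=carrier('wrist','w4.png')
E
```

```text
t 7.45 tcp gauge [-160.3    1.1] z 192.1 down [ 0. -0. -1.] toolz dir in gauge deg -1.13 f [-0.1 -0.5  0.1] w 50.0 j6 -0.18324967516951923
scene board in gauge ((-89.07991027832031, 2.2694778442382812), (73.2835464477539, 79.48013305664062), 0.019033929333090782) 278 ext [-125.7  -37.5] [-52.4  42. ]
wrist board in gauge ((-85.86509704589844, -0.5785026550292969), (80.84600067138672, 74.71012115478516), 89.90404510498047) 6836 ext [-123.3  -41. ] [-48.4  39.8]
```

View pics/w4.png

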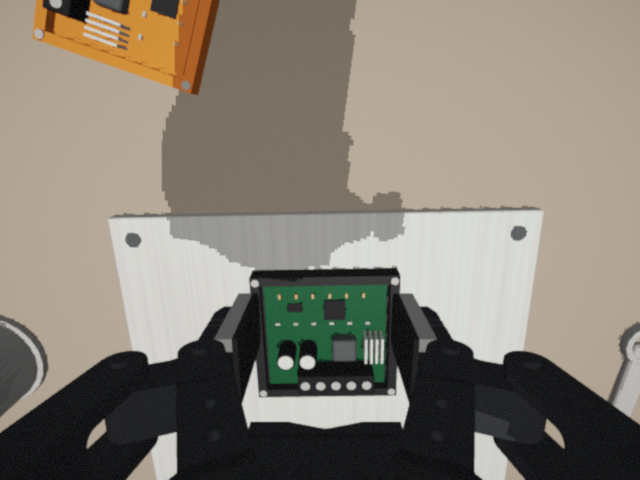

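Request:
{"op": "jog_arm", "data": {"increments": "0 0 0 -0.02; 10 0 0 0; 15 0 0 0; 20 0 0 0; 20 0 0 0; 15 0 0 0; 10 0 0 0; 4 0 0 0; 0 0 0 0; 0 0 0 0"}}

```text
clock: 8.38
tool_pos: [0.4519, -0.0229, 0.0901]
eef_rot: [-0.122, 1.534, 0.118]
force: [0.2, -0.7, 0.1]
grip_width: 0.0498
```

```bash
python3 -c "
from g import *
show()"
```

```text
t 8.38 tcp gauge [-154.4    2.7] z 90.1 down [ 0. -0. -1.] toolz dir in gauge deg 0.45 f [ 0.2 -0.7  0.1] w 49.8 j6 -0.20486100982446567
```

Request:
{"op": "jog_arm", "data": {"increments": "3 -2 0 0; 1 0 0 0; 0 0 4 0; 0 0 5 0; 0 0 5 0; 0 0 5 0; 0 0 5 0; 0 0 5 0; 0 0 5 0; 0 0 5 0; 0 0 5 0; 0 0 5 0; 0 0 5 0; 0 0 0 0; 0 0 0 0"}}

```text
clock: 9.63
tool_pos: [0.5124, -0.0158, 0.089]
eef_rot: [-0.123, 1.533, 0.118]
force: [-2.4, -1.9, -0.1]
grip_width: 0.0503
```

```bash
python3 -c "
from car import *
show();carrier()"
```

```text
t 9.63 tcp gauge [-93.5   1. ] z 89.0 down [ 0. -0. -1.] toolz dir in gauge deg 0.47 f [-2.4 -1.9 -0.1] w 50.3 j6 -0.18486429244935268
scene board in gauge ((-35.356727600097656, 2.8886680603027344), (73.9456787109375, 79.9512710571289), 0.9167898297309875) 323 ext [-72.7 -37. ] [ 1.6 43.4]
```

Request:
{"op": "jog_arm", "data": {"increments": "0 0 -4 0.008; 3 -1 0 0; 2 0 0 0; 0 0 4 0; 0 0 5 0; 0 0 5 0; 0 0 5 0; 0 0 5 0; 0 0 5 0; 0 0 5 0; 0 0 5 0; 0 0 0 0; 0 0 0 0"}}

```text
clock: 10.77
tool_pos: [0.5506, -0.0114, 0.0848]
eef_rot: [-0.116, 1.534, 0.111]
force: [-4.7, -1.2, 2.3]
grip_width: 0.0501
```

```bash
python3 -c "
from car import *
show();carrier('scene','s5.png')"
```

```text
t 10.77 tcp gauge [-55.   -0.3] z 84.8 down [ 0. -0. -1.] toolz dir in gauge deg -0.05 f [-4.7 -1.2  2.3] w 50.1 j6 -0.16547932857924239
scene board in gauge ((3.084300994873047, 2.7881393432617188), (74.1454849243164, 80.3457260131836), 0.011040041223168373) 331 ext [-34.  -37.4] [40.2 43. ]
```

Request:
{"op": "jog_arm", "data": {"increments": "0 0 4 0; 0 0 5 0; 0 0 5 0; 0 0 5 0; 0 0 5 0; 0 0 5 0; 0 0 5 0; 0 0 5 0; 0 0 5 0; 0 0 4 0; 0 0 0 0"}}

```text
clock: 11.73
tool_pos: [0.6031, -0.0037, 0.086]
eef_rot: [-0.115, 1.534, 0.111]
force: [-1.4, 0.1, -0.1]
grip_width: 0.0501
```

```bash
python3 -c "
from car import *
show();carrier('scene','s6.png')"
```

```text
t 11.73 tcp gauge [-2.  -0.2] z 86.0 down [ 0. -0. -1.] toolz dir in gauge deg -0.05 f [-1.4  0.1 -0.1] w 50.1 j6 -0.15072104654302934
scene board in gauge ((56.33329391479492, 2.7423057556152344), (74.19405364990234, 79.98521423339844), 0.2507431209087372) 260 ext [ 19.1 -37.1] [93.4 42.9]
```

Request:
{"op": "jog_arm", "data": {"increments": "0 0 4 0; 0 0 4 0; 0 0 4 0; 0 0 4 0; 0 0 3 0; 0 0 3 0; 0 0 2 0; 0 0 0 0"}}

```text
clock: 12.45
tool_pos: [0.6283, 0.0, 0.0867]
eef_rot: [-0.115, 1.535, 0.111]
force: [-2.5, -0.2, -0.5]
grip_width: 0.0501
```

Request:
{"op": "jog_arm", "data": {"increments": "0 0 2 0; 0 0 2 0; 0 0 2 0"}}

```text
clock: 12.7
tool_pos: [0.6315, 0.0005, 0.0866]
eef_rot: [-0.116, 1.542, 0.11]
force: [-11.8, -2.3, 9.1]
grip_width: 0.0505
```

```bash
python3 -c "
from car import *
show()"
```

```text
t 12.7 tcp gauge [26.8 -0.2] z 86.6 down [ 0. -0. -1.] toolz dir in gauge deg -0.08 f [-11.8  -2.3   9.1] w 50.5 j6 -0.14298565628032317
```

Request:
{"op": "jog_arm", "data": {"increments": "0 0 2 0; 0 0 2 0; 0 0 2 0; 0 0 0 0"}}

```text
clock: 13.03
tool_pos: [0.6319, 0.0005, 0.087]
eef_rot: [-0.117, 1.554, 0.109]
force: [0.9, -0.3, -0.9]
grip_width: 0.0505
```

```bash
python3 - <<'E'
from car import *
show();carrier('scene','s7.png');grab('side','d7.png')
a=cv2.resize(cv2.imread('pics/s7.png')[245:345,265:395],(520,400),interpolation=cv2.INTER_CUBIC)
b=cv2.resize(cv2.imread('pics/d7.png')[150:320,250:470],(259*2//2,200),interpolation=cv2.INTER_CUBIC)
c=np.zeros((400,780,3),np.uint8);c[:,:520]=a;c[:200,520:779]=b;cv2.imwrite('pics/c7.png',c)
E
```

```text
t 13.03 tcp gauge [27.2 -0.2] z 87.0 down [ 0. -0. -1.] toolz dir in gauge deg -0.09 f [ 0.9 -0.3 -0.9] w 50.5 j6 -0.14191534987538698
scene board in gauge ((99.96759796142578, 2.7923927307128906), (42.276527404785156, 79.69491577148438), 0.26689082384109497) 156 ext [ 78.8 -37.1] [121.1  42.7]
```

View pics/c7.png

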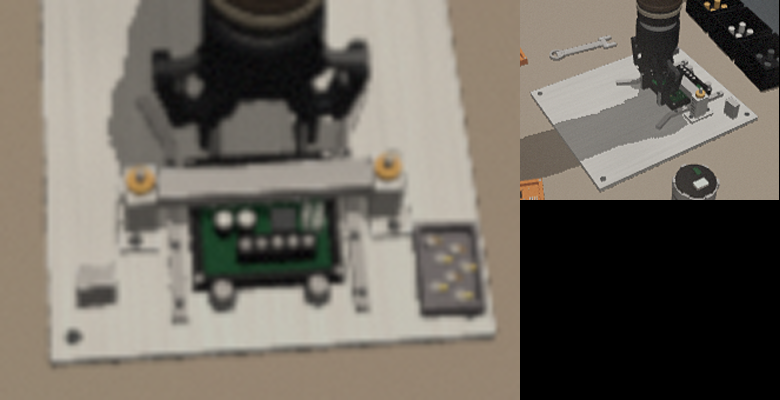

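Request:
{"op": "jog_arm", "data": {"increments": "0 0 3 0; 0 0 3 0"}}

```text
clock: 13.3
tool_pos: [0.633, 0.0007, 0.0869]
eef_rot: [-0.118, 1.564, 0.108]
force: [-13.9, -2.7, 11.0]
grip_width: 0.0494
```

Request:
{"op": "jog_arm", "data": {"increments": "0 0 -3 0; 0 0 -6 0; 0 0 -10 0; 0 0 -15 0; 0 0 -20 0; 0 0 -20 0; 0 0 -10 0; -15 0 -5 0; -25 0 0 0; -25 0 0 0; -25 0 0 0; -20 0 0 0; 0 0 0 0; 0 0 0 0"}}

```text
clock: 14.47
tool_pos: [0.537, -0.0123, 0.2019]
eef_rot: [-0.117, 1.548, 0.108]
force: [-0.6, 0.6, -0.3]
grip_width: 0.0499
```

```bash
python3 - <<'E'
from car import *
o=show();carrier('scene','s8.png');grab('wrist','w8.png')
a=cv2.resize(cv2.imread('pics/s8.png')[215:345,265:395],(400,400),interpolation=cv2.INTER_CUBIC)
b=cv2.resize(cv2.imread('pics/w8.png'),(400,300))
c=np.zeros((400,800,3),np.uint8);c[:,:400]=a;c[:300,400:]=b;cv2.imwrite('pics/c8.png',c)
E
```

```text
t 14.47 tcp gauge [-68.6   0.9] z 201.9 down [ 0. -0. -1.] toolz dir in gauge deg -0.12 f [-0.6  0.6 -0.3] w 49.9 j6 -0.16508643207125379
scene board in gauge ((100.1408920288086, 2.8013763427734375), (42.6317024230957, 79.51400756835938), 0.6319695115089417) 164 ext [ 78.8 -37.1] [121.4  42.7]
```

View pics/c8.png

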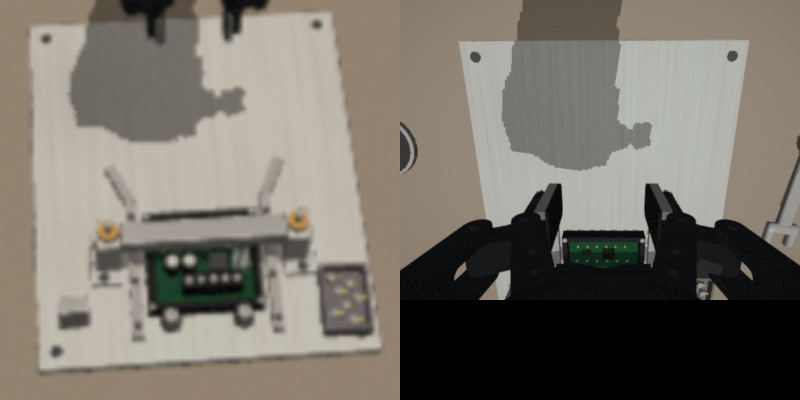

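```bash
python3 - <<'E'
from car import *
o=manip.get_obs();im=cv2.imread('pics/w8.png').astype(float).mean(2)
def edge(cols,r0,r1,z,s):
    px=[]
    for c in cols:
        gr=s*np.diff(cv2.GaussianBlur(im,(3,3),0)[r0:r1,c]);k=gr.argmax()
        if 0<k<len(gr)-1:
            a,b,e=gr[k-1:k+2];k=k+.5*(a-e)/(a-2*b+e)
        px.append((c,r0+k+.5))
    W=g(wworld(o,px,z)[:,:2]*1000)
    for _ in range(3):
        p=np.polyfit(W[:,1],W[:,0],1);r=np.abs(W[:,0]-np.polyval(p,W[:,1]));W=W[r<=max(.7,2*np.median(r))]
    print('x at y=0',p[1],'angle deg',np.round(-np.rad2deg(np.arctan(p[0])),2),len(W),W[:,1].min(),W[:,1].max())
edge(range(264,386,2),355,380,.024,-1)
edge([*range(110,160,4),*range(400,520,4)],55,75,.01,1)
E
```

```text
x at y=0 29.616512337173557 angle deg 0.04 61 -44.24986481575564 40.54731256471541
x at y=0 -170.01049950347425 angle deg 0.08 43 -129.85310821886972 113.0812817985204
```

```bash
python3 - <<'E'
from car import *
o=manip.get_obs();w=cv2.imread('pics/w8.png');im=w.mean(2)
print(im[350:430,290:360].mean(1).round(0))
for r in (362,366,370,374,378,382):print(r,g(wworld(o,[(325,r)],.024)[:,:2]*1000)[0])
a=cv2.resize(w[340:440,240:410],(680,400),interpolation=cv2.INTER_CUBIC);cv2.imwrite('pics/c9.png',a)
E
```

```text
[178. 178. 178. 178. 178. 178. 178. 178. 178. 177. 177. 177. 177. 178.
 177. 177. 175. 162. 123.  55.  16.  12.  11.  11.  12.  11.  12.  12.
  11.  15.  26.  34.  35.  35.  34.  35.  36.  40.  45.  45.  45.  45.
  49.  56.  60.  61.  56.  45.  38.  36.  36.  35.  35.  30.  26.  23.
  21.  22.  23.  22.  23.  23.  23.  22.  24.  29.  37.  42.  38.  28.
  26.  26.  25.  24.  22.  21.  21.  20.  18.  15.]
362 [24.4 -1.1]
366 [27.6 -1.1]
370 [30.9 -1.1]
374 [34.2 -1.1]
378 [37.5 -1.1]
382 [40.8 -1.1]
```

View pics/c9.png

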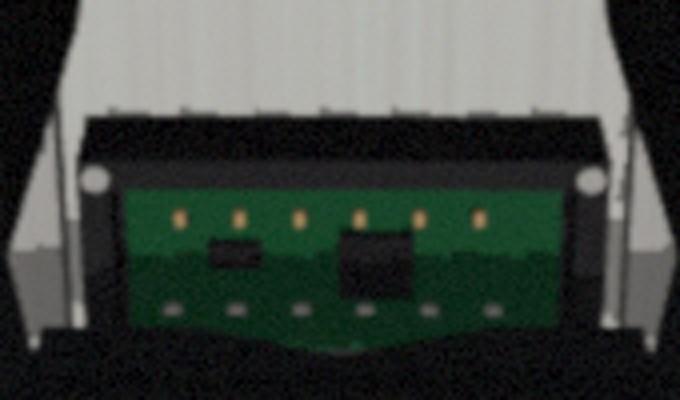

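```bash
python3 -c "
from bench import close_job;print(close_job())"
```

```text
the job is handed in; nothing more can be done
None
```

The carrier is under the gauge bar and against both stop pins, and I handed the job in at about 14.5 s of the 64 s allowed. I took the green board in the dark tray (scene pixel 340,246) as the carrier. The two orange trays (287,186 and 422,214) and the empty dark spare (485,224) were left alone.

I pushed the left rim with two fingertips until the carrier was square and centred. Then I pushed the trailing rim along the lane until the force rose to about 14 N across the lane (and 11 N vertical) at the pins, and backed the hand away.

**Last checks:**
- **Position:** The trailing top edge measured x ≈ 39 mm against 40 expected, within the 2 mm calibration.
- **Squareness:** The wrist view gave 0.04°. The coarser scene camera gave 0.3° to 0.6° from a board partly hidden by the bar.
- **Sideways centring:** Wrist and scene disagreed by about 3 mm (about -0.6 and 2.3 mm) before the lane push. The carrier fits between the rails either way.
- **Surroundings:** In the last pictures the screw tray, setting block and bar look untouched. I did not measure the other bystanders again; the arm did not approach them.

**Things that went wrong:**
- **Low pass over the carrier:** An early descent fell short, so the fingers passed over the carrier's left part about 9 mm above the rim before I backed off. No contact force showed and the carrier did not move.
- **First edge reading:** My first trailing-edge reading of 29.6 mm was wrong: it had picked the bottom of the tray's rear face. I corrected it from a close crop.

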